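# Snap a lid onto the snack tub and keep it pressed

### The job

Close the blue snack tub on the high chair tray: take just the top lid off the stack of three, fit it over the tub's white centre stud and press it straight down until it clicks, then keep pressing so it sits fully home on the rim. Finish with the gripper still on the lid, pressing it firmly down - do not let go or back off - and leave the other two lids and the other things on the tray where they are.

Things in the scene. Friction and masses are not known exactly. Their poses are not given: they have to be found in the camera images.
- lid_top: top one of three identical blue plastic snap lids stacked flat on the tray, 40 to 70 g: a flat plate 100 (local x) x 58 (local y) x 7 mm with a centred plug 84 x 40 x 5 mm deep beneath. Origin: centre of the plug's underside, z up; plate underside at z = 5 mm, top face at z = 12 mm. Same when turned half round.
- lid_top_face (a point): centre of the top lid's top face, over its opening: 38 (x) x 16 (y) mm right through, narrowed in x to 28 mm by a 3 mm thick lip at each end, the lips' undersides level with the plate's underside. As the plug is narrower than the plate, stacked plates leave a 5 mm gap, 9 mm deep, along their long sides, where fingertips take one plate alone across its 58 mm.
- lid_top_seat (a point): centre of the top lid's plate underside, level with the face that rests on the tub's rim, 5 mm above the lid's origin. Axes as the lid.
- lid_middle: second lid of the stack, same shape and origin, 12 mm below the first
- lid_bottom: lowest lid, same shape and origin, its plug on the tray floor
- tub: blue open snack tub stuck down to the tray (does not move), outside 95 (local x) x 51 (local y) x 50 mm high, walls 2.5 mm, opening 90 x 46 mm, white snap stud in the centre. Origin: centre of its underside on the tray floor. The lid goes on long side along long side and overhangs 3.5 mm on each long side, so fingers holding it there pass outside the tub.
- stud_top (a point): top of the stud, 21 mm above the rim: two sprung jaws side by side along the tub's x, each 10 mm wide in y. Together they span 17 mm in x at the top, slope out to 34 mm at 7 to 5 mm above the rim (barbs), 24 mm below (neck). They go up through the lid's opening; the barbs catch over its lips.
- tub_rim (a point): centre of the opening at rim height, 50 mm above the tub's underside. Axes as the tub. Lid home = lid_top_seat here. Resistance of the lid pressed down: it rises to some 8 to 11 N as the jaws are squeezed, falls off about 6 mm above the rim as the barbs slide past the lips, and drops to nothing about 2 mm above it as they spring out (click); pressed on, the lid stops rigidly on the rim.
- jaw_front (a joint): inward travel (m) of the stud's jaw on the tub's -x side: 0 = sprung out, up to 0.006 squeezed in
- jaw_back (a joint): the same for the jaw on the +x side
- bowl: green suction bowl stuck down at the far middle of the tray, 104 dia x 45 high (does not move)
- sippy_cup: steel sippy cup with a grey spout top, 68 dia x 105 high, at the tray's far left. Origin: centre of the underside; bystander
- spoon_a: bamboo spoon, 128 long, 6 thick, lying roughly along x near the middle of the tray. Origin: centre of the underside; bystander
- spoon_b: second bamboo spoon, same shape, to the right of the first. Origin: centre of the underside; bystander
- teether: flat wooden ring, 64 outer dia, 12 high, at the near middle of the tray. Origin: centre of the underside; bystander
- fruit_jar: small closed amber jar, 52 dia x 65 high, far right. Origin: centre of the underside; bystander
- beaker: small open grey cup, 54 dia x 50 high, between bowl and sippy cup. Origin: centre of the underside; bystander
- tray: white high chair tray, 400 (x) x 620 (y) mm, fixed, its floor 8 mm above the bench (z = 0.008), rim 22 mm high. Origin: centre of its underside
Things that resemble listed ones, but are neither listed nor needed, are in the scene too. Leave any orange or pink look-alike of the lid_top alone.

How it is judged:
By the outcome, as a careful person would: the job done as asked, in the order asked, and still so for the second after the job is handed in, while the arm keeps its last pose, push and grip.
It also fails if it takes over 51 s, if anything falls off the work surface, if the arm or the gripper's body presses on something with over 40 N, if the wrist force passes 120 N, or if a joint passes its speed limit or range.

### The arm

A 7-joint arm with a two-finger parallel gripper is mounted at the origin on the work surface. World frame = base frame: x ahead of the robot, y to its left, z up, the work surface at z = 0. Lengths are in m, angles in rad, forces in N, time in s.
With the tool pointing down it reaches from about 0.35 to 0.9 m from the base axis. Payload 7.2 kg.
Tool frame: the origin (TCP) lies at the very end of the fingers, on their centre line; the grasp point (between the pads) lies 19 mm behind it; y points along the fingers, x is the direction in which the jaws open and shut, and the axes are right-handed (so a half turn about y gives the same grasp; the last joint's range is limited). The gripper opens to 85 mm and grips with 20 to 120 N. Pads are 22 mm wide; open, the fingers measure 114 mm over their backs; the gripper's body (76 mm by 85 mm) begins 54 mm behind the grasp point. The pads swing forward as they close: fully open they stand 13 mm farther back than shut.
Start: joints at [-1.201, 0.411, -0.013, 1.596, 0.006, 1.134, -0.082], TCP at [0.265, 0.566, 0.231] pointing down, gripper open.
Joint ranges: [-2.95, 2.95], [-0.29, 1.99], [-1.47, 1.44], [0.14, 2.54], [-1.03, 4.17], [0.13, 1.85], [-2.86, 2.86]. Speed limits (rad/s): [2.39, 2.39, 3.01, 3.01, 3.14, 3.14, 3.14].

### API

Orientations are given as a unit quaternion [x, y, z, w].
In Python, from rig import * gives the robot as it stands.
- The arm moves only by the tool play_rows, never from a script. Its argument "series" is a list of rows, each a list of 7 numbers: the shift along the world's x, y, z in units of 250 mm (1.0 is 250 mm), then the turn, a rotation vector about the world's x, y, z in units of 180 degrees (1.0 is 180 degrees), then the closure, from -1 (fully open) to 1 (shut), so that 0 is half open. A call has 1 to 12 rows; each row is the pose to reach, as a shift and turn from the pose measured when the call began, turning the shorter way round; what a row does not reach only later rows make up. A row lasts 1/10 s, in which the tool goes at most 50 mm and 8.59 degrees, less where a joint would pass 70% of its speed; a pose out of reach is approached as far as the arm can. A call with a number of a shift or a turn outside -1 to 1 is refused whole. A call with a gripper value outside its range is refused whole. The fingers move at their own pace and stop on an object; "force" is the grip in N (left out, the last holds). Time passes only in rows, so rows that repeat a pose let the fingers close. It gives the time, the measured TCP pose, the force and the opening at its end, in the units of the state.
- read_state(): the state, without advancing time (a new reading comes with each control period).
- camera(name): name is "side" or "top"; returns (picture, depth): 420x560x3 uint8, red, green, blue; 420x560 float32, m along the optical axis (not along the pixel's ray), 0 where there is no reading.
- camera_params(name): a dict with "intrinsics" (3x3 intrinsics, pixels), "dist" ([k1, k2, p1, p2, k3] as OpenCV has them; the pictures are not rectified), "R" (3x3) and "t" (3): a world point X has camera coordinates R X + t. Camera axes: x right, y down, z forward; pixel columns grow to the right and rows downward; lengths in m; the calibration is good to about 2 mm. A picture is of the moment at which its call begins. camera_params takes no time and is no camera call.
- job_done(): hands the job in, once; it reports no verdict.
The state is a dict: "t": time; "joint_positions": joint angles; "qvel": joint speeds; "tau": joint torques, N m; "tool_pos": TCP position; "tool_rot": TCP orientation; "wrist_force": force on the tool from outside, world axes, zero at the start; "wrist_torque": the same for the moment, N m; "gripper_width": finger opening in m.
Only numpy, scipy, OpenCV 4.12 (cv2) and the standard library are available. Lean on these libraries where they do the work, as an engineer would, in place of code of your own. Each camera call takes 0.05 s, during which the arm holds its last target.

## Working session

There is one attempt and no reset: what is moved stays moved. The work goes in short steps, Python scripts to look and compute and a tool call to move; the robot and the scene stay as the last step left them, time stands still between calls to the robot, and variables do not carry over. Pictures are saved under pics/ and viewed, and the job is handed in when it is done.

Besides the shell and the picture viewer there is one more tool, called after "Request:" in YAML: its name, and indented under it one key for each argument. play_rows: Moves the arm, as the interface text tells. Its arguments: {"type":"object","properties":{"series":{"type":"array","items":{"type":"array","items":{"type":"number","minimum":-1,"maximum":1}}},"force":{"type":"number"}},"required":["series"]}

```bash
mkdir -p pics; ls
python3 - <<'E'
from rig import *
import cv2, numpy as np
s=read_state()
for k,v in s.items(): print(k,np.round(v,4))
for n in ("top","side"):
    im,d=camera(n); np.savez(f"{n}0.npz",im=im,d=d); cv2.imwrite(f"pics/{n}0.png",im[:,:,::-1])
    p=camera_params(n); print(n,p)
E
```

```text
pics
t 0.0
joint_positions [-1.2012  0.4119 -0.0127  1.597   0.0056  1.1343 -0.0822]
qvel [-0.0006 -0.0001  0.0022  0.002  -0.0001  0.0011  0.0007]
tau [ 1.00000e-04 -6.00636e+01  6.82200e-01 -2.99413e+01  1.38000e-02
  1.07000e-02 -0.00000e+00]
tool_pos [0.2648 0.5656 0.2304]
tool_rot [ 0.597   0.379  -0.38   -0.5963]
wrist_force [0.0255 0.3198 0.3347]
wrist_torque [-0.0674  0.0048 -0.0536]
gripper_width 0.0852
top {'intrinsics': array([[508.1428488 ,   0.        , 282.47887391],
       [  0.        , 508.1428488 , 208.84131183],
       [  0.        ,   0.        ,   1.        ]]), 'dist': array([-0.07771937,  0.        ,  0.        ,  0.        ,  0.        ]), 'R': array([[-0.01427248, -0.9997889 ,  0.01477978],
       [-0.99818801,  0.01338238, -0.05866526],
       [ 0.05845509, -0.0155903 , -0.99816829]]), 't': array([-0.08624534,  0.53188692,  1.14178629])}
side {'intrinsics': array([[380.81623039,   0.        , 279.33716812],
       [  0.        , 380.81623039, 206.41242447],
       [  0.        ,   0.        ,   1.        ]]), 'dist': array([-0.07779891,  0.        ,  0.        ,  0.        ,  0.        ]), 'R': array([[-8.98768527e-01, -4.38423331e-01,  3.42979230e-04],
       [-3.22538550e-01,  6.60674260e-01, -6.77848364e-01],
       [ 2.96957940e-01, -6.09339400e-01, -7.35201657e-01]]), 't': array([0.43574519, 0.26999626, 0.70750966])}
```

View pics/top0.png

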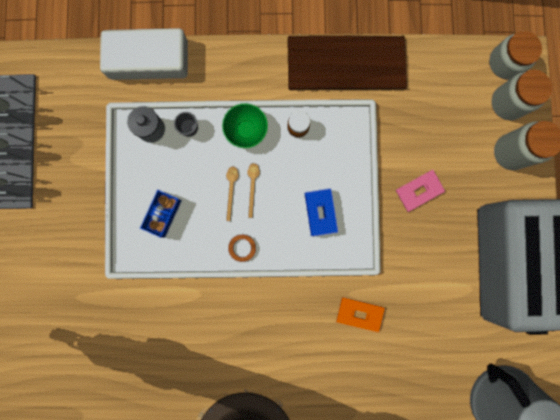

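View pics/side0.png

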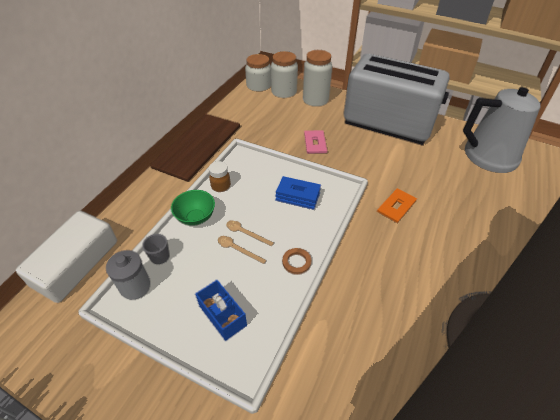

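The stack of three blue lids is at about (321,212) in the top view and (298,192) in the side view. The blue open tub is at (161,213). Two look-alikes lie off the tray: orange at (360,314) and pink at (420,190). The blue stack on the tray fits the description. I'll confirm it in a crop and measure.

```bash
cat > h.py <<'E'
import cv2, numpy as np
from rig import camera_params
def rays(name,uv):
    p=camera_params(name); R,t=p['R'],p['t']
    n=cv2.undistortPoints(np.asarray(uv,np.float64).reshape(-1,1,2),p['intrinsics'],p['dist']).reshape(-1,2)
    d=np.c_[n,np.ones(len(n))]
    return -R.T@t, d@R   # origin, world dirs (z_cam=1)
def onplane(name,uv,z):
    c,d=rays(name,uv); s=(z-c[2])/d[:,2]; return c+d*s[:,None]
def cloud(name,uv,depth):
    c,d=rays(name,uv); return c+d*np.asarray(depth)[:,None]
def proj(name,X):
    p=camera_params(name)
    return cv2.projectPoints(np.asarray(X,float).reshape(-1,3),cv2.Rodrigues(p['R'])[0],p['t'],p['intrinsics'],p['dist'])[0].reshape(-1,2)
def bluemask(im):
    hsv=cv2.cvtColor(im,cv2.COLOR_RGB2HSV); return cv2.inRange(hsv,(105,120,30),(130,255,255))
def rect(P):
    (c,(w,h),a)=cv2.minAreaRect((P[:,:2]*1000).astype(np.float32))
    if w<h: w,h,a=h,w,a+90
    return np.round([c[0],c[1],w,h,(a+90)%180-90],1)
E
python3 - <<'E'
from h import *
for n,boxes in (("top",[("stack",290,175,355,250),("tub",130,180,195,245)]),("side",[("stack",260,160,335,220),("tub",180,265,260,350)])):
    f=np.load(n+"0.npz"); im,d=f['im'],f['d']; m=bluemask(im); tiles=[]
    for (o,x0,y0,x1,y1) in boxes:
        mm=np.zeros_like(m); mm[y0:y1,x0:x1]=m[y0:y1,x0:x1]
        v,u=np.nonzero(mm); dd=d[v,u]; k=dd>0; P=cloud(n,np.c_[u,v][k],dd[k])
        print(n,o,len(P),"z pct",np.round(np.percentile(P[:,2],[2,25,50,75,90,98])*1000,1))
        thr=0.0405 if o=="stack" else 0.052
        Q=P[P[:,2]>thr]; print("  depth top rect",rect(Q), len(Q))
        z=0.044 if o=="stack" else 0.058
        print("  ray rect all mask", rect(onplane(n,np.c_[u,v],z)))
        q=np.c_[u,v][k][P[:,2]>thr]; print("  ray rect top", rect(onplane(n,q,z)))
        # floor check
        tiles.append(cv2.resize(im[y0:y1,x0:x1],(390,400),interpolation=cv2.INTER_CUBIC))
    cv2.imwrite(f"pics/crop_{n}.png",np.hstack(tiles)[:,:,::-1])
f=np.load("top0.npz")
uv=np.array([(200,170),(280,230),(280,180),(340,255),(130,250)]);print(np.round(cloud("top",uv,f['d'][uv[:,1],uv[:,0]])*1000,1))
E
```

```text
top stack 1119 z pct [18.8 41.5 43.3 44.8 46.1 47.7]
  depth top rect [ 521.1 -179.8   98.    57.7    7.9] 952
  ray rect all mask [ 520.8 -178.5   98.5   60.2    7.9]
  ray rect top [ 521.1 -179.7   98.1   57.7    8.3]
top tub 645 z pct [ 8.1 24.5 44.9 50.6 56.5 59.7]
  depth top rect [522.8 179.5  92.8  50.5 -23.4] 137
  ray rect all mask [521.5 175.9  92.6  57.  -24.5]
  ray rect top [522.8 179.   92.4  51.  -23.7]
side stack 1013 z pct [17.3 32.8 43.2 44.5 45.4 46.4]
  depth top rect [ 520.2 -178.7  100.5   60.6    8.2] 663
  ray rect all mask [ 517.  -166.   102.7   85.6    8.4]
  ray rect top [ 519.9 -177.2  100.3   62.3    8.2]
side tub 1327 z pct [11.  27.6 42.4 49.7 57.2 59.2]
  depth top rect [522.  181.7  95.8  51.9 -24.4] 261
  ray rect all mask [514.2 188.2 113.7  57.3 -24.8]
  ray rect top [520.6 182.7  97.4  52.6 -24.8]
[[ 622.9   94.7   11.6]
 [ 482.7  -87.4    6.6]
 [ 597.7  -89.     8.2]
 [ 423.3 -224.5    3.5]
 [ 441.3  257.1    7.7]]
```

```bash
cd pics; python3 -c "
import cv2,numpy as np
a=cv2.imread('crop_top.png');b=cv2.imread('crop_side.png');cv2.imwrite('crops.png',cv2.resize(np.vstack([a,b]),(585,600)))"
```

```text
(no output)
```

View pics/crops.png

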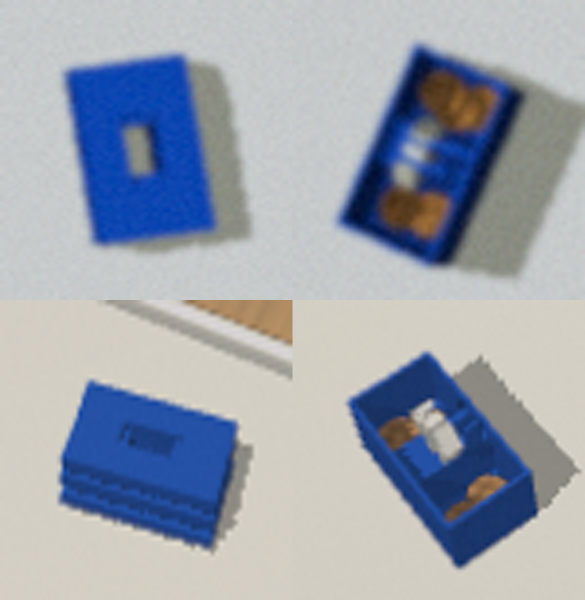

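The crops confirm it: a flat stack of three blue slotted lids, and the open blue tub with a white stud and snacks inside. Next I'll refine the stud position and work out the tool yaw.

Run:
```python
from h import *
from rig import *
from scipy.spatial.transform import Rotation as Ro
s=read_state(); R=Ro.from_quat(s['tool_rot']).as_matrix(); print(np.round(R,3)); print("jaw yaw",np.degrees(np.arctan2(R[1,0],R[0,0])))
# stud
for n,(x0,y0,x1,y1) in (("top",(142,190,182,237)),("side",(195,283,247,338))):
    f=np.load(n+"0.npz"); im,d=f['im'],f['d']
    hsv=cv2.cvtColor(im,cv2.COLOR_RGB2HSV); m=(hsv[...,1]<60)&(hsv[...,2]>110)
    mm=np.zeros_like(m); mm[y0:y1,x0:x1]=m[y0:y1,x0:x1]
    v,u=np.nonzero(mm); P=cloud(n,np.c_[u,v],d[v,u]); 
    k=P[:,2]>0.066; k&=(np.hypot(P[:,0]-.522,P[:,1]-.18)<.03)
    print(n,k.sum(),np.round(P[k].mean(0)*1000,1),np.round(P[k].min(0)*1000,1),np.round(P[k].max(0)*1000,1)); print(rect(P[k]))
```

```text
[[ 0.424 -0.001 -0.906]
 [ 0.906 -0.001  0.424]
 [-0.002 -1.    -0.   ]]
jaw yaw 64.92148540394211
top 38 [520.7 180.2  74.3] [507.  170.5  66.1] [534.8 189.3  81. ]
[521.3 180.   28.4   9.3 -31.7]
side 93 [518.7 183.3  73.7] [506.3 171.5  66. ] [537.2 191.5  81.7]
[521.  181.7  31.   10.1 -24.4]
```

Request:
play_rows:
  series:
    - [0.08,-0.2,0,0,0,0.01,-0.4]
    - [0.16,-0.4,0,0,0,0.02,-0.4]
    - [0.24,-0.6,0,0,0,0.03,-0.4]
    - [0.32,-0.8,0,0,0,0.045,-0.4]
    - [0.4,-1,0,0,0,0.06,-0.4]
    - [0.4,-1,0,0,0,0.06,-0.4]
    - [0.4,-1,0,0,0,0.06,-0.4]
  force: 40

```text
t: 0.8
tool_pos: [0.3663, 0.3121, 0.2306]
tool_rot: [0.56, 0.432, -0.433, -0.559]
wrist_force: [0.0, 1.2, 1.2]
gripper_width: 0.0595
```

Request:
play_rows:
  series:
    - [0.05,-0.2,0,0,0,0.01,-0.4]
    - [0.1,-0.4,0,0,0,0.02,-0.4]
    - [0.15,-0.6,0,0,0,0.03,-0.4]
    - [0.2,-0.8,0,0,0,0.045,-0.4]
    - [0.24,-1,0,0,0,0.06,-0.4]
    - [0.24,-1,0,0,0,0.06,-0.4]

```text
t: 1.4
tool_pos: [0.427, 0.0579, 0.2307]
tool_rot: [0.518, 0.481, -0.483, -0.516]
wrist_force: [-1.4, 0.3, 0.1]
gripper_width: 0.0597
```

Request:
play_rows:
  series:
    - [0,-0.2,-0.05,0,0,0.01,-0.4]
    - [0,-0.4,-0.15,0,0,0.02,-0.4]
    - [0,-0.6,-0.25,0,0,0.03,-0.4]
    - [0,-0.8,-0.35,0,0,0.045,-0.4]
    - [0,-0.96,-0.4,0,0,0.06,-0.4]
    - [0,-0.96,-0.44,0,0,0.06,-0.4]
    - [0,-0.96,-0.44,0,0,0.06,-0.4]

```text
t: 2.1
tool_pos: [0.4261, -0.1831, 0.1188]
tool_rot: [-0.471, -0.526, 0.529, 0.47]
wrist_force: [-0.0, 0.5, 0.6]
gripper_width: 0.0597
```

Run:
```python
from h import *
from rig import *
from scipy.spatial.transform import Rotation as Ro
s=read_state(); R=Ro.from_quat(s['tool_rot']).as_matrix(); print(np.round(R,3)); print("jaw yaw",np.degrees(np.arctan2(R[1,0],R[0,0])));print(s['tool_pos'],s['wrist_force'],s['gripper_width'],s['joint_positions'])
im,d=camera("side"); cv2.imwrite("pics/s1.png",im[:,:,::-1])
```

```text
[[-0.115 -0.002 -0.993]
 [ 0.993 -0.003 -0.115]
 [-0.003 -1.     0.002]]
jaw yaw 96.57594028706569
[ 0.42610742 -0.18311015  0.11881522] [-0.02881687  0.51472193  0.60129301] 0.05970193383680928 [-0.06567647  0.29541405  0.43556385  2.11892264 -0.17315919  0.76163528
  2.1647474 ]
```

View pics/s1.png

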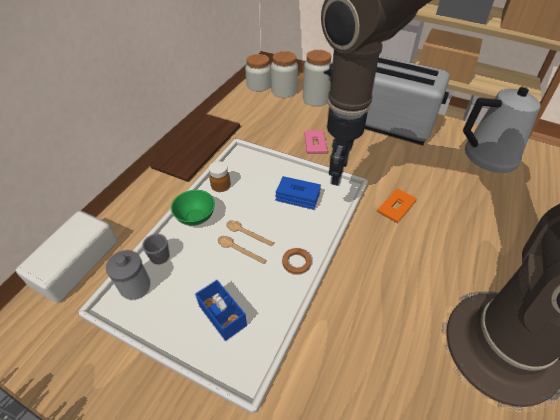

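The gripper is just off the stack's near end, at about (340,180) in the side view, over bare floor. I'll touch down gently here to find the fingertip height at this opening.

Request:
play_rows:
  series:
    - [0,0,-0.12,0,0,0.01,-0.4]
    - [0,0,-0.26,0,0,0.01,-0.4]
    - [0,0,-0.36,0,0,0.01,-0.4]
    - [0,0,-0.4,0,0,0.01,-0.4]
    - [0,0,-0.4,0,0,0.01,-0.4]

```text
t: 2.65
tool_pos: [0.4269, -0.1799, 0.0193]
tool_rot: [-0.461, -0.535, 0.537, 0.461]
wrist_force: [0.4, -0.3, 1.4]
gripper_width: 0.0599
```

Request:
play_rows:
  series:
    - [0,0,-0.008,0,0,0,-0.4]
    - [0,0,-0.016,0,0,0,-0.4]
    - [0,0,-0.016,0,0,0,-0.4]

```text
t: 2.95
tool_pos: [0.4275, -0.1798, 0.016]
tool_rot: [-0.461, -0.535, 0.537, 0.461]
wrist_force: [-0.9, -0.1, 0.4]
gripper_width: 0.0597
```

Request:
play_rows:
  series:
    - [0,0,-0.008,0,0,0,-0.4]
    - [0,0,-0.016,0,0,0,-0.4]
    - [0,0,-0.016,0,0,0,-0.4]

```text
t: 3.25
tool_pos: [0.4275, -0.1798, 0.012]
tool_rot: [-0.461, -0.535, 0.537, 0.461]
wrist_force: [0.8, 0.0, 0.1]
gripper_width: 0.0601
```

Request:
play_rows:
  series:
    - [0,0,-0.008,0,0,0,-0.4]
    - [0,0,-0.016,0,0,0,-0.4]
    - [0,0,-0.016,0,0,0,-0.4]

```text
t: 3.55
tool_pos: [0.4273, -0.1798, 0.0076]
tool_rot: [-0.461, -0.535, 0.537, 0.461]
wrist_force: [1.3, 0.3, -0.0]
gripper_width: 0.0598
```

No contact yet at 7.6 mm, so I'll use finer steps.

Request:
play_rows:
  series:
    - [0,0,-0.006,0,0,0,-0.4]
    - [0,0,-0.006,0,0,0,-0.4]

```text
t: 3.75
tool_pos: [0.4271, -0.1797, 0.0059]
tool_rot: [-0.461, -0.535, 0.537, 0.461]
wrist_force: [-0.1, 0.3, -0.0]
gripper_width: 0.0596
```

Request:
play_rows:
  series:
    - [0,0,-0.006,0,0,0,-0.4]
    - [0,0,-0.006,0,0,0,-0.4]

```text
t: 3.95
tool_pos: [0.427, -0.1797, 0.0043]
tool_rot: [-0.461, -0.535, 0.537, 0.461]
wrist_force: [-0.5, 0.2, 0.3]
gripper_width: 0.06
```

Request:
play_rows:
  series:
    - [0,0,-0.006,0,0,0,-0.4]
    - [0,0,-0.006,0,0,0,-0.4]

```text
t: 4.15
tool_pos: [0.4272, -0.1798, 0.0031]
tool_rot: [-0.461, -0.535, 0.537, 0.461]
wrist_force: [-0.3, 0.4, 5.9]
gripper_width: 0.0595
```

Contact came at TCP z of about 3.3 mm with the fingers about 60 mm apart, so at this opening the tips stand about 4.6 mm behind the TCP. To put the tips mid-gap (34.5 mm) I need a TCP z of about 30 mm. I'll rise, open and go over the stack.

Request:
play_rows:
  series:
    - [0,0,0.15,0,0,0,-0.4]
    - [0,0,0.3,0,0,0,-0.68]
    - [0.15,0,0.33,0,0,0,-0.68]
    - [0.3,0,0.33,0,0,0,-0.68]
    - [0.374,0.002,0.33,0,0,0,-0.68]
    - [0.374,0.002,0.33,0,0,0,-0.68]
    - [0.374,0.002,0.33,0,0,0,-0.68]

```text
t: 4.85
tool_pos: [0.5198, -0.1793, 0.085]
tool_rot: [-0.461, -0.535, 0.537, 0.462]
wrist_force: [-0.5, -0.3, 0.3]
gripper_width: 0.0718
```

Run:
```python
from h import *
from rig import *
from scipy.spatial.transform import Rotation as Ro
im,d=camera("side"); cv2.imwrite("pics/s2.png",cv2.resize(im[90:240,240:400],(640,600),interpolation=cv2.INTER_CUBIC)[:,:,::-1])
s=read_state(); R=Ro.from_quat(s['tool_rot']).as_matrix(); print(np.round(R,3)); print("jaw yaw",np.degrees(np.arctan2(R[1,0],R[0,0])));print(s['tool_pos'],s['wrist_force'],s['gripper_width'])
```

```text
[[-0.149 -0.004 -0.989]
 [ 0.989 -0.001 -0.149]
 [-0.001 -1.     0.004]]
jaw yaw 98.55542831736776
[ 0.51922056 -0.17939357  0.08503617] [ 0.54001276  0.54571943 -1.08347421] 0.07128486433382598
```

View pics/s2.png

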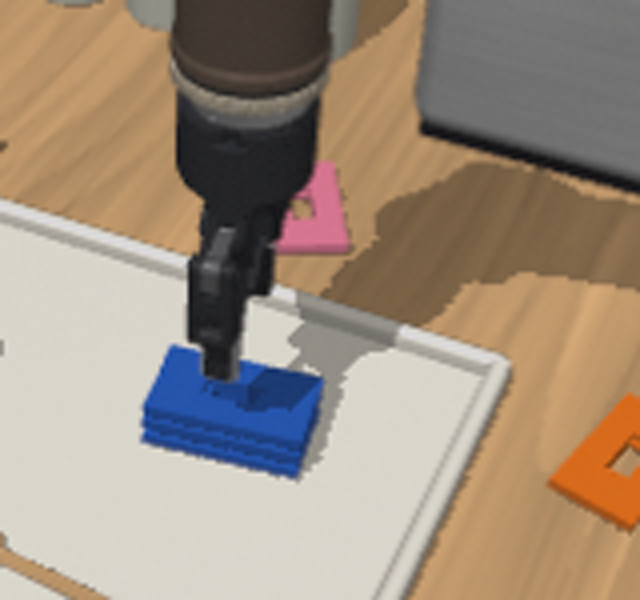

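The near finger, at about (222,370) in the crop, lines up with the middle of the long side. I'll descend to straddle the top plate.

Request:
play_rows:
  series:
    - [0.004,0,-0.06,0,0,-0.002,-0.68]
    - [0.004,0,-0.12,0,0,-0.002,-0.68]
    - [0.004,0,-0.16,0,0,-0.002,-0.68]
    - [0.004,0,-0.19,0,0,-0.002,-0.68]
    - [0.004,0,-0.21,0,0,-0.002,-0.68]
    - [0.004,0,-0.22,0,0,-0.002,-0.68]
    - [0.004,0,-0.22,0,0,-0.002,-0.68]

```text
t: 5.6
tool_pos: [0.5202, -0.1795, 0.0299]
tool_rot: [-0.462, -0.533, 0.536, 0.464]
wrist_force: [0.4, 0.2, 1.2]
gripper_width: 0.0716
```

Run:
```python
from h import *
from rig import *
im,d=camera("side"); cv2.imwrite("pics/s3.png",cv2.resize(im[150:225,255:345],(720,600),interpolation=cv2.INTER_CUBIC)[:,:,::-1])
s=read_state(); print(s['tool_pos'],s['wrist_force'],s['gripper_width'])
```

```text
[ 0.52038705 -0.17946635  0.03021389] [-0.28074945 -0.36829323 -0.0593858 ] 0.07171201452965217
```

View pics/s3.png

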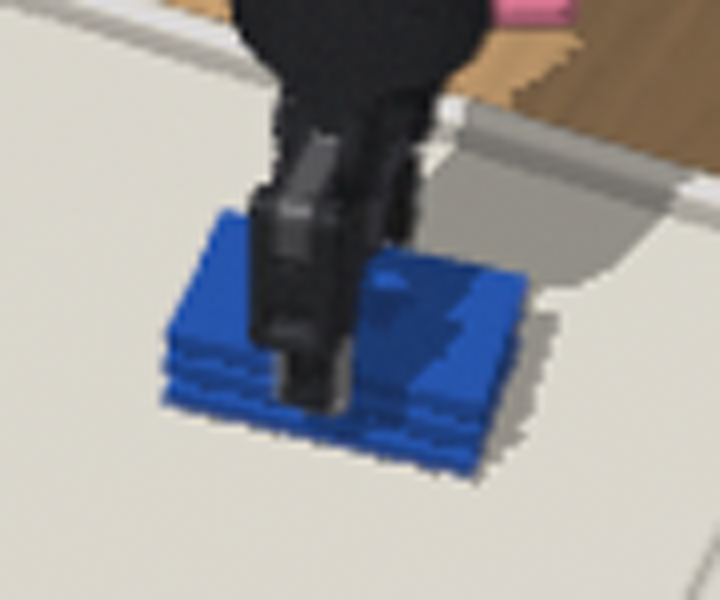

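The finger straddles the near long side. I'll close in stages with a light grip.

Request:
play_rows:
  series:
    - [0,0,0,0,0,0,-0.5]
    - [0,0,0,0,0,0,-0.44]
    - [0,0,0,0,0,0,-0.4]
    - [0,0,0,0,0,0,-0.4]
  force: 20

```text
t: 6.05
tool_pos: [0.5205, -0.1795, 0.0304]
tool_rot: [-0.463, -0.533, 0.535, 0.463]
wrist_force: [-0.9, -0.4, -0.0]
gripper_width: 0.0603
```

Request:
play_rows:
  series:
    - [0,0,0,0,0,0,-0.36]
    - [0,0,0,0,0,0,-0.3]
    - [0,0,0,0,0,0,0]
    - [0,0,0,0,0,0,0.5]

```text
t: 6.45
tool_pos: [0.5206, -0.1796, 0.0306]
tool_rot: [-0.463, -0.533, 0.535, 0.463]
wrist_force: [-1.9, 0.5, 6.1]
gripper_width: 0.0571
```

Request:
play_rows:
  series:
    - [0,0,0.004,0,0,0,0.5]
    - [0,0,0.008,0,0,0,0.5]
    - [0,0,0.016,0,0,0,0.5]
    - [0,0,0.024,0,0,0,0.5]
    - [0,0,0.04,0,0,0,0.5]
    - [0,0,0.06,0,0,0,0.5]
    - [0,0,0.08,0,0,0,0.5]
    - [0,0,0.08,0,0,0,0.5]
  force: 60

```text
t: 7.25
tool_pos: [0.5211, -0.1797, 0.0516]
tool_rot: [-0.463, -0.534, 0.535, 0.463]
wrist_force: [0.2, -0.1, -1.4]
gripper_width: 0.056
```

Run:
```python
from h import *
from rig import *
im,d=camera("side"); cv2.imwrite("pics/s4.png",cv2.resize(im[140:225,250:352],(720,600),interpolation=cv2.INTER_CUBIC)[:,:,::-1])
s=read_state(); print(s['tool_pos'],s['wrist_force'],s['gripper_width'])
```

```text
[ 0.52091296 -0.17958976  0.05117376] [-0.33175761 -0.45731723 -0.25349001] 0.05615273164406804
```

View pics/s4.png

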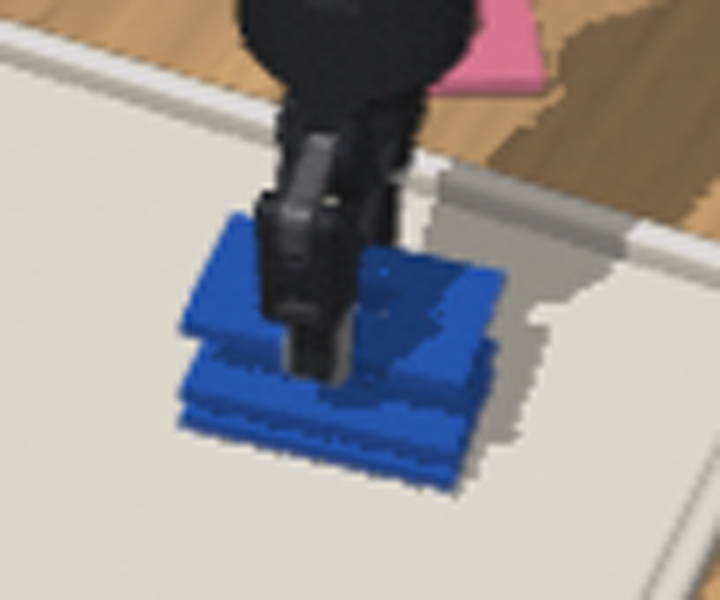

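One lid has lifted and two remain. Now I'll raise it and carry it over the tub, turning it about −32°.

Request:
play_rows:
  series:
    - [0,0,0.06,0,0,0,0.5]
    - [0,0,0.16,0,0,0,0.5]
    - [0,0.04,0.24,0,0,-0.005,0.5]
    - [0,0.12,0.28,0,0,-0.015,0.5]
    - [0,0.24,0.28,0,0,-0.03,0.5]
    - [0,0.36,0.28,0,0,-0.045,0.5]
    - [0,0.48,0.28,0,0,-0.06,0.5]
    - [0,0.6,0.28,0,0,-0.075,0.5]
    - [0,0.7,0.28,0,0,-0.09,0.5]
    - [0,0.76,0.28,0,0,-0.1,0.5]
    - [0,0.8,0.28,0,0,-0.1,0.5]
    - [0,0.8,0.28,0,0,-0.1,0.5]
  force: 80

```text
t: 8.5
tool_pos: [0.5208, 0.0217, 0.121]
tool_rot: [-0.54, -0.456, 0.457, 0.541]
wrist_force: [0.3, 0.4, -0.1]
gripper_width: 0.0552
```

Request:
play_rows:
  series:
    - [0,0.06,0,0,0,-0.015,0.5]
    - [0,0.16,0,0,0,-0.03,0.5]
    - [0,0.28,0,0,0,-0.045,0.5]
    - [0,0.4,0,0,0,-0.06,0.5]
    - [0,0.5,0,0,0,-0.075,0.5]
    - [0,0.58,0,0,0,-0.08,0.5]
    - [0,0.63,0,0,0,-0.08,0.5]
    - [0,0.63,0,0,0,-0.08,0.5]
    - [0,0.63,0,0,0,-0.08,0.5]

```text
t: 9.4
tool_pos: [0.521, 0.1777, 0.121]
tool_rot: [-0.593, -0.384, 0.386, 0.593]
wrist_force: [-1.2, 0.1, -0.2]
gripper_width: 0.0554
```

```bash
cat > look.py <<'E'
import sys
from h import *
from rig import *
from scipy.spatial.transform import Rotation as Ro
k=sys.argv[1]
for n in ("top","side"):
    im,d=camera(n); np.savez(f"{n}_{k}.npz",im=im,d=d)
    x0,y0,x1,y1=(115,165,215,265) if n=="top" else (160,215,290,345)
    cv2.imwrite(f"pics/{n}_{k}.png",cv2.resize(im[y0:y1,x0:x1],(400,400),interpolation=cv2.INTER_CUBIC)[:,:,::-1])
a=[cv2.imread(f"pics/{n}_{k}.png") for n in ("top","side")]; cv2.imwrite(f"pics/both_{k}.png",np.hstack(a))
s=read_state(); R=Ro.from_quat(s['tool_rot']).as_matrix(); print(np.round(R,3)); print("jaw yaw",np.degrees(np.arctan2(R[1,0],R[0,0])));print(s['t'],np.round(s['tool_pos'],4),np.round(s['wrist_force'],1),s['gripper_width'])
E
python3 look.py 5
```

```text
[[ 0.409 -0.002 -0.913]
 [ 0.913 -0.001  0.409]
 [-0.001 -1.     0.002]]
jaw yaw 65.87322739628254
9.5 [0.521  0.1774 0.1211] [-0.4 -0.1 -0.4] 0.05572459319513355
```

View pics/both_5.png

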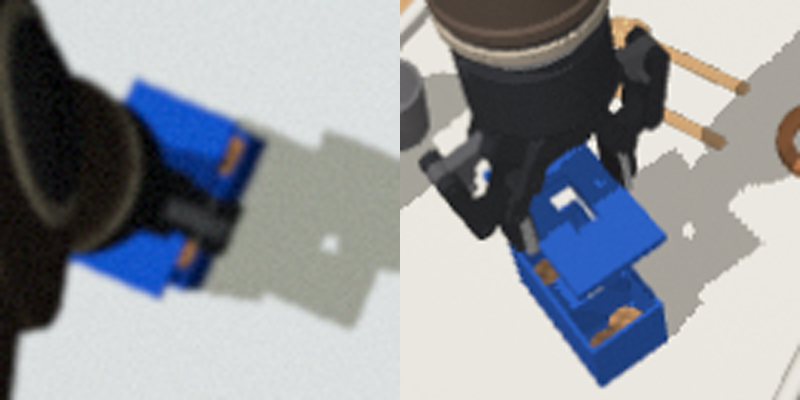

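```bash
cat > lid.py <<'E'
import sys
from h import *
k,zmin,ztop=sys.argv[1],float(sys.argv[2]),float(sys.argv[3])
yaw=np.radians(-24.2); ex=np.array([np.cos(yaw),np.sin(yaw)]); ey=np.array([-ex[1],ex[0]])
T=np.array([.5216,.1808])
for n in ("top","side"):
    f=np.load(f"{n}_{k}.npz"); im,d=f['im'],f['d']; m=bluemask(im)
    v,u=np.nonzero(m); c=cloud(n,np.c_[u,v],d[v,u]); kk=(c[:,2]>zmin)&(d[v,u]>0)&(np.hypot(*(c[:,:2]-T).T)<.08)
    print(n,kk.sum(),"z",np.round(np.percentile(c[kk,2],[5,50,95])*1000,1), "rect", rect(c[kk]))
    for z,P in (("ray",onplane(n,np.c_[u,v][kk],ztop)),("depth",c[kk])):
        a=(P[:,:2]-T)@ex*1000; b=(P[:,:2]-T)@ey*1000
        print("  ",z,"along x [%.1f %.1f]  y [%.1f %.1f]"%(a.min(),a.max(),b.min(),b.max()))
E
python3 lid.py 5 0.122 0.1345
```

```text
top 699 z [130.  133.5 264.3] rect [515.7 158.9 101.   87.3 -19.2]
   ray along x [-47.0 50.7]  y [-47.3 24.9]
   depth along x [-47.2 50.7]  y [-67.9 24.8]
side 1190 z [130.2 133.8 135.6] rect [514.  186.8  80.3  69.6 -24.1]
   ray along x [-52.1 48.1]  y [-31.8 36.8]
   depth along x [-49.6 30.7]  y [-32.5 37.1]
```

The lid sits about where expected. I'll correct it about 3.5 mm and lower it to just above the stud.

Request:
play_rows:
  series:
    - [0.002,0.008,-0.04,0,0,0,0.5]
    - [0.002,0.014,-0.08,0,0,0,0.5]
    - [0.002,0.014,-0.11,0,0,0,0.5]
    - [0.002,0.014,-0.13,0,0,0,0.5]
    - [0.002,0.014,-0.13,0,0,0,0.5]
    - [0.002,0.014,-0.13,0,0,0,0.5]

```text
t: 10.1
tool_pos: [0.5216, 0.1808, 0.0885]
tool_rot: [-0.593, -0.384, 0.385, 0.594]
wrist_force: [-0.0, 0.1, -1.2]
gripper_width: 0.0552
```

```bash
python3 look.py 6; python3 lid.py 6 0.093 0.1013
```

```text
[[ 0.409 -0.002 -0.913]
 [ 0.913 -0.     0.409]
 [-0.001 -1.     0.002]]
jaw yaw 65.8694178878923
10.2 [0.5218 0.1809 0.0888] [ 0.3 -0.3 -0.6] 0.055656335633925864
top 655 z [ 97.7 101.1 231.2] rect [515.9 162.6 100.   85.9 -19.6]
   ray along x [-47.6 50.1]  y [-41.1 27.2]
   depth along x [-47.8 50.1]  y [-63.6 27.4]
side 1116 z [ 97.6 101.5 103.5] rect [523.1 184.4 100.2  64.  -23.9]
   ray along x [-52.5 48.8]  y [-28.2 35.1]
   depth along x [-50.2 49.9]  y [-28.1 36.0]
```

View pics/both_6.png

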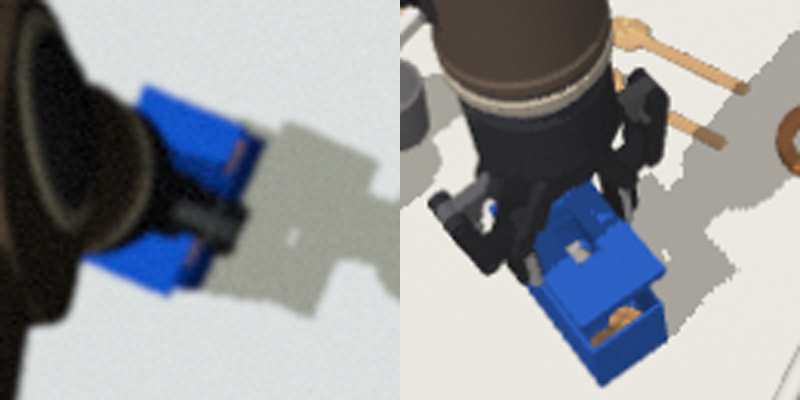

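The lid is centred to within about 1 mm, and the stud shows through the opening at about (577,250) in the side crop. I'll descend over the stud in stages.

Request:
play_rows:
  series:
    - [0,0,-0.012,0,0,0,0.5]
    - [0,0,-0.024,0,0,0,0.5]
    - [0,0,-0.036,0,0,0,0.5]
    - [0,0,-0.048,0,0,0,0.5]
    - [0,0,-0.048,0,0,0,0.5]
  force: 110

```text
t: 10.7
tool_pos: [0.5215, 0.1808, 0.0763]
tool_rot: [-0.593, -0.384, 0.385, 0.594]
wrist_force: [0.0, -0.3, -0.1]
gripper_width: 0.0542
```

Request:
play_rows:
  series:
    - [0,0,-0.01,0,0,0,0.5]
    - [0,0,-0.02,0,0,0,0.5]
    - [0,0,-0.03,0,0,0,0.5]
    - [0,0,-0.032,0,0,0,0.5]

```text
t: 11.1
tool_pos: [0.5213, 0.1808, 0.068]
tool_rot: [-0.593, -0.383, 0.386, 0.594]
wrist_force: [0.6, -0.7, -0.3]
gripper_width: 0.0545
```

```bash
python3 look.py 7; python3 lid.py 7 0.074 0.0815
```

```text
[[ 0.409 -0.003 -0.913]
 [ 0.913 -0.001  0.409]
 [-0.002 -1.     0.002]]
jaw yaw 65.86561779819225
11.2 [0.5215 0.1807 0.0682] [-0.2 -0.3 -0.4] 0.0543710224482543
top 619 z [ 76.5  80.4 212.8] rect [515.7 163.1 100.6  84.6 -19.3]
   ray along x [-47.8 49.8]  y [-34.3 27.4]
   depth along x [-48.1 49.8]  y [-62.7 27.3]
side 1049 z [77.2 80.6 82.7] rect [523.  184.9 100.4  64.3 -22.9]
   ray along x [-53.1 48.6]  y [-28.3 31.0]
   depth along x [-50.6 49.3]  y [-28.6 36.8]
```

View pics/both_7.png

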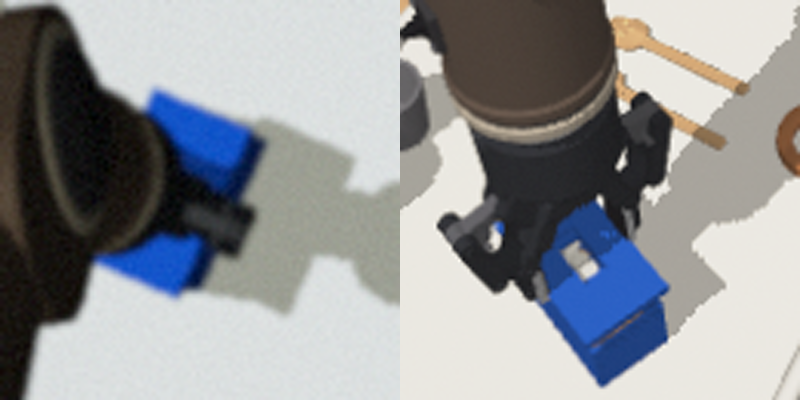

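The stud's two white jaws are coming up through the opening with no resistance. Now the press.

Request:
play_rows:
  series:
    - [0,0,-0.008,0,0,0,0.5]
    - [0,0,-0.016,0,0,0,0.5]
    - [0,0,-0.024,0,0,0,0.5]
    - [0,0,-0.024,0,0,0,0.5]

```text
t: 11.6
tool_pos: [0.5218, 0.1809, 0.0623]
tool_rot: [-0.593, -0.384, 0.385, 0.594]
wrist_force: [0.3, 0.8, 1.3]
gripper_width: 0.0541
```

Request:
play_rows:
  series:
    - [0,0,-0.006,0,0,0,0.5]
    - [0,0,-0.012,0,0,0,0.5]
    - [0,0,-0.012,0,0,0,0.5]

```text
t: 11.9
tool_pos: [0.5223, 0.1813, 0.0598]
tool_rot: [-0.593, -0.384, 0.385, 0.594]
wrist_force: [0.1, 0.3, 5.2]
gripper_width: 0.0546
```

Request:
play_rows:
  series:
    - [0,0,-0.006,0,0,0,0.5]
    - [0,0,-0.012,0,0,0,0.5]
    - [0,0,-0.012,0,0,0,0.5]

```text
t: 12.2
tool_pos: [0.5223, 0.1815, 0.0568]
tool_rot: [-0.593, -0.384, 0.385, 0.594]
wrist_force: [0.7, 0.5, 2.5]
gripper_width: 0.0545
```

The force rose to 5 N and is now falling as the barbs pass. I'll keep going.

Request:
play_rows:
  series:
    - [0,0,-0.006,0,0,0,0.5]
    - [0,0,-0.012,0,0,0,0.5]
    - [0,0,-0.012,0,0,0,0.5]

```text
t: 12.5
tool_pos: [0.5217, 0.1813, 0.0532]
tool_rot: [-0.593, -0.384, 0.385, 0.594]
wrist_force: [-0.2, 0.1, -2.1]
gripper_width: 0.0544
```

Request:
play_rows:
  series:
    - [0,0,-0.006,0,0,0,0.5]
    - [0,0,-0.008,0,0,0,0.5]
    - [0,0,-0.008,0,0,0,0.5]

```text
t: 12.8
tool_pos: [0.5219, 0.1813, 0.0525]
tool_rot: [-0.593, -0.384, 0.385, 0.594]
wrist_force: [-5.0, -1.1, 17.8]
gripper_width: 0.0543
```

It hit a rigid stop at TCP 52.5 mm with 18 N. I'll press a bit harder, hold, and look.

Request:
play_rows:
  series:
    - [0,0,-0.008,0,0,0,0.5]
    - [0,0,-0.008,0,0,0,0.5]
    - [0,0,-0.008,0,0,0,0.5]
    - [0,0,-0.008,0,0,0,0.5]
    - [0,0,-0.008,0,0,0,0.5]

```text
t: 13.3
tool_pos: [0.5219, 0.1813, 0.0524]
tool_rot: [-0.592, -0.384, 0.385, 0.595]
wrist_force: [-7.8, -2.4, 24.6]
gripper_width: 0.0543
```

```bash
python3 look.py 8; python3 lid.py 8 0.058 0.065
python3 - <<'E'
from h import *
f=np.load("top_8.npz"); im,d=f['im'],f['d']; m=bluemask(im); mm=m*0; mm[170:255,285:360]=m[170:255,285:360]
v,u=np.nonzero(mm); P=cloud("top",np.c_[u,v],d[v,u]); print("stack",rect(P[P[:,2]>.0285]),np.median(P[:,2]))
cv2.imwrite("pics/topfull8.png",im[:,:,::-1])
E
```

```text
[[ 0.409 -0.002 -0.913]
 [ 0.913  0.002  0.409]
 [ 0.001 -1.     0.003]]
jaw yaw 65.8585621862145
13.4 [0.5219 0.1813 0.0524] [-7.8 -1.3 24.8] 0.05442363084320163
top 589 z [ 61.1  64.8 198.6] rect [517.3 162.9 101.2  84.3 -17.2]
   ray along x [-47.7 50.2]  y [-32.3 27.8]
   depth along x [-48.0 50.2]  y [-63.0 28.8]
side 976 z [62.4 65.2 66.9] rect [522.1 183.2  99.6  59.9 -24.3]
   ray along x [-52.5 49.5]  y [-27.9 33.1]
   depth along x [-50.4 49.3]  y [-27.5 32.3]
stack [ 516.2 -138.7  139.5   98.1  -82.3] 0.031305637039080514
```

View pics/both_8.png

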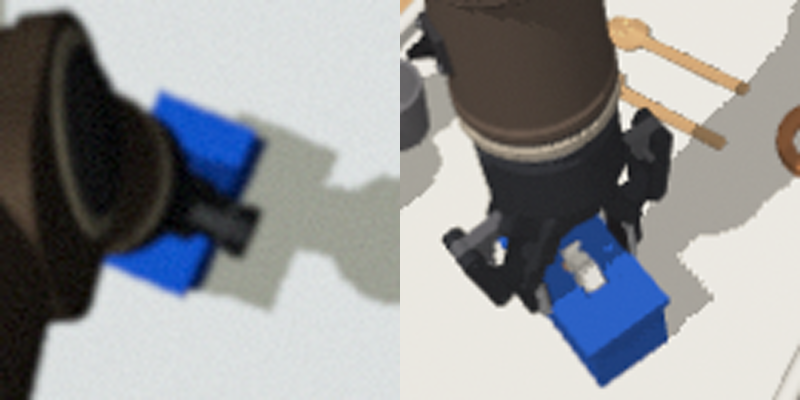

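View pics/topfull8.png

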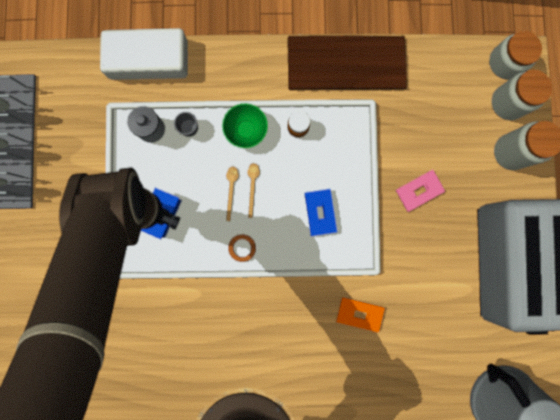

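Run:
```python
from h import *
f=np.load("side_8.npz"); im,d=f['im'],f['d']; m=bluemask(im); v,u=np.nonzero(m); P=cloud("side",np.c_[u,v],d[v,u])
k=(P[:,2]>.058)&(P[:,2]<.072)&(np.hypot(P[:,0]-.5216,P[:,1]-.1808)<.06); Q=P[k]
y=np.radians(-24.2);ex=np.array([np.cos(y),np.sin(y)]);a=(Q[:,:2]-[.5216,.1808])@ex*1000
for lo,hi in((-48,-30),(-30,-10),(10,30),(30,48)):
    s=Q[(a>lo)&(a<hi),2]; print(lo,hi,len(s),np.round(np.median(s)*1000,2))
f=np.load("top_8.npz"); im,d=f['im'],f['d']; m=bluemask(im); mm=m*0; mm[170:255,285:360]=m[170:255,285:360]
v,u=np.nonzero(mm); P=cloud("top",np.c_[u,v],d[v,u]); k=(P[:,2]>.0285)&(P[:,2]<.04)&(np.hypot(P[:,0]-.5206,P[:,1]+.179)<.065);print("stack",rect(onplane("top",np.c_[u,v][k],.032)),np.median(P[k,2]))
from rig import *
s=read_state(); print(s['t'],s['tool_pos'],s['wrist_force'],s['gripper_width'])
```

```text
-48 -30 298 65.16
-30 -10 295 65.23
10 30 113 65.4
30 48 6 65.18
stack [ 521.7 -179.2   98.    57.5    7.8] 0.03165321054080783
13.4 [0.52185935 0.1813169  0.05244001] [-7.77468916 -1.31512982 24.7683009 ] 0.05442363084320163
```

The lid is level and home: its top face is at about 65.2 mm against 65 expected. The other two lids haven't moved, and the push holds at about 25 N, so I'm handing the job in.

```bash
python3 -c "
from rig import *
print(job_done())"
```

```text
the job is handed in; nothing more can be done
None
```

The blue tub is closed. I took only the top lid off the stack, fitted it over the stud and pressed it down until it stopped on the rim. I handed in at about 13.4 s with the gripper still on the lid, set to 110 N grip and pressing down about 25 N.

- **Click:** the resistance rose to at least 5 N, fell away, then hit a rigid stop. I only read the force every few millimetres, so I did not see the 8 to 11 N peak, and I inferred the click from the force pattern.
- **Seating:** the lid's top face measured about 65.2 mm, against 65 mm expected when home, and it was level along its length to within about 0.3 mm.
- **Stack and tray:** the remaining two lids stayed within about 1 mm of where the stack was. The other things I could see in the final top picture looked unmoved.
- **Disagreements:** one automatic stack measurement came out nonsensical because of stray depth points, and it agreed once I filtered them out. The gripper opening read about 54 mm on a 58 mm plate, probably from the pads giving under the grip. There was also about 8 N of sideways force at the end.

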